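# Three blue agate slices into the evidence drawer

## Robot

A 7-joint arm with a two-finger parallel gripper is mounted at the origin on the work surface. World frame = base frame: x ahead of the robot, y to its left, z up, the work surface at z = 0. Lengths are in mm, angles in rad, forces in N, time in s.
With the tool pointing down it reaches from about 425 to 1025 mm from the base axis. Payload 3.6 kg.
Tool frame: the origin (TCP) lies at the very end of the fingers, on their centre line; the grasp point (between the pads) lies 19 mm behind it; z points along the fingers, y is the line along which they close (so a half turn about z gives the same grasp; the last joint's range is limited). The gripper opens to 85 mm and grips with 20 to 120 N. Pads are 22 mm wide; open, the fingers measure 114 mm over their backs; the gripper's body (76 mm by 85 mm) begins 54 mm behind the grasp point. The pads swing forward as they close: fully open they stand 13 mm farther back than shut.
Start: joints at [-1.383, 0.591, 0.048, 1.609, -0.033, 0.943, -0.034], TCP at [201.607, 696.408, 231.302] pointing down, gripper open.
Joint ranges: [-2.69, 2.69], [-0.47, 2.24], [-1.27, 1.36], [0.19, 2.51], [-1.53, 4.68], [0.08, 2.07], [-3.09, 3.09]. Speed limits (rad/s): [2.57, 2.57, 3.14, 3.14, 3.14, 3.14, 3.14].

## Interface

Orientations are given as a unit quaternion [x, y, z, w].
In Python, from station import bot, eyes gives the robot as it stands.
- The arm moves only by the tool send_rows, never from a script. Its argument "moves" is a list that holds one entry, the list of rows, each a list of 5 numbers: the shift along the world's x, y, z in m, then the turn about the world's z in degrees, then the opening, from 0 (shut) to 1 (fully open). A call has 1 to 5 rows; each row shifts and turns the commanded pose from where the row before left it; what a row does not reach is not made up. A row lasts 1/8 s, in which the tool goes at most 62.5 mm and 10.7 degrees, less where a joint would pass 70% of its speed; a pose out of reach is approached as far as the arm can. A call with a gripper value outside its range is refused whole. The fingers move at their own pace and stop on an object; "force" is the grip in N (left out, the last holds). Time passes only in rows, so rows that do not move let the fingers close. It gives the time, the measured TCP pose, the force, the opening and the grip force at its end, in the units of the state.
- bot.get_state(): the state, without advancing time (a new reading comes with each control period).
- eyes.snapshot(name): name is "scene" or "top"; returns the picture (420x560x3 uint8, red, green, blue); there is no depth.
- eyes.camera_params(name): a dict with "fx", "fy", "cx", "cy" (pixels), "k1" (the pictures are not rectified: a ray, as slopes to the right and down, at radius r is drawn at 1 + k1 r^2 times it, then the intrinsics apply), "origin" and "attitude" of the camera in the world. Camera axes: x right, y up, looking along -z (the intrinsics and any distortion apply to the point x, -y, -z); pixel columns grow to the right and rows downward; lengths in mm; the calibration is good to about 2 mm. A picture is of the moment at which its call begins. camera_params takes no time and is no camera call.
- bot.close_job(): hands the job in; it is judged then, once.
The state is a dict: "clock": time; "qpos": joint angles; "qd": joint speeds; "effort": joint torques, N m; "tool_pos": TCP position; "eef_rot": TCP orientation; "contact_force": force on the tool from outside, world axes, zero at the start; "wrist_torque": the same for the moment, N m; "width": finger opening in mm; "grip_force": force on a finger pad.
Only numpy, scipy, OpenCV 4.12 (cv2) and the standard library are available. Lean on these libraries where they do the work, as an engineer would, in place of code of your own. Each camera call takes 0.05 s, during which the arm holds its last target. There are 200 camera calls.

## Task

Count three of the four blue agate slices off the grey mat into the open drawer of the evidence cabinet, each set down gently (not dropped) and lying flat on the drawer's floor, not on another. Leave the fourth blue slice, the honey-brown slices and everything else where they are, then push the drawer gently, without slamming, until it is fully shut.

Things in the scene. Friction and masses are not known exactly. Their poses are not given: they have to be found in the camera images.
- blue_1: blue agate slice, a flat oval-ended slab 80 long (its x) x 48 wide (its y, two straight parallel sides) x 20 mm thick, about 160 g; starts flat on the mat; origin at the middle of the slab (10 mm above its underside)
- blue_2: blue agate slice, a flat oval-ended slab 80 long (its x) x 48 wide (its y, two straight parallel sides) x 20 mm thick, about 160 g; starts flat on the mat; origin at the middle of the slab (10 mm above its underside)
- blue_3: blue agate slice, a flat oval-ended slab 80 long (its x) x 48 wide (its y, two straight parallel sides) x 20 mm thick, about 160 g; starts flat on the mat; origin at the middle of the slab (10 mm above its underside)
- blue_4: blue agate slice, a flat oval-ended slab 80 long (its x) x 48 wide (its y, two straight parallel sides) x 20 mm thick, about 160 g; starts flat on the mat; origin at the middle of the slab (10 mm above its underside)
- honey_1: honey-brown agate slice, a flat oval-ended slab 80 long (its x) x 48 wide (its y, two straight parallel sides) x 20 mm thick, about 160 g; starts flat on the mat; origin at the middle of the slab (10 mm above its underside); must stay where it is
- honey_2: honey-brown agate slice, a flat oval-ended slab 80 long (its x) x 48 wide (its y, two straight parallel sides) x 20 mm thick, about 160 g; starts flat on the mat; origin at the middle of the slab (10 mm above its underside); must stay where it is
- mat: grey felt mat, fixed, 250 (x) x 400 (y) x 3 mm thick, under the slices; origin at the centre of its underside
- drawer (a joint): drawer of the low grey steel evidence cabinet (fixed; 320 deep x 300 wide x 85 mm high, blue drawer front towards the robot). Value: how far the drawer has been pushed in, m: 0 = fully open, 0.20 = fully shut, starts at 0 to 0.03; slides freely with about 1 N of friction plus light damping and stays where it is left
- drawer_floor (a point): middle of the drawer's plywood floor (22 mm above the table), moves with the drawer; x points to the cabinet's back (the way the drawer shuts), z up. Inside: 137 mm to each end (x), 129 mm to each side (y) of this point; walls 35 mm high. Front panel's outer face 158 mm towards -x, its top 50 mm above the floor. At joint value 0.02 the part beyond 36 mm towards +x is under the cabinet's top
- drawer_handle (a point): middle of the steel bar handle on the drawer front, moves with the drawer: a round bar 11 mm thick, 130 mm long along y, its axis 35 mm before the front panel and 52 mm above the table
- pyramid: green polished stone pyramid, 60 mm wide, 140 mm high, bystander; origin at the centre of its underside
- calcite: pale calcite block about 90 x 120 x 88 mm high, bystander; origin at the centre of its underside
- amethyst: amethyst cluster, 90 mm across, 58 mm high, bystander; origin at the centre of its underside
- tape_roll: roll of yellow tape, 110 mm across, 48 mm high, lying flat, bystander; origin at the centre of its underside
- geode_bowl: violet stone bowl, 100 mm across, 45 mm high, bystander; origin at the centre of its underside
Things that resemble listed ones, but are neither listed nor needed, are in the scene too. What is shaped like the blue_2 but green or yellow is not meant. Leave any pink or yellow look-alike of the blue_1 alone.

How it is judged:
By the outcome, as a careful person would: the job done as asked, in the order asked, and still so for the second after the job is handed in, with the robot touching nothing.
It also fails if it takes over 67 s, if anything falls off the work surface, if the arm or the gripper's body presses on something with over 40 N, if the wrist force passes 120 N, or if a joint passes its speed limit or range.

## Working session

There is one attempt and no reset: what is moved stays moved. The work goes in short steps, Python scripts to look and compute and a tool call to move; the robot and the scene stay as the last step left them, time stands still between calls to the robot, and variables do not carry over. Pictures are saved under pics/ and viewed, at most 10 in all, crops included, and the job is handed in when it is done.

Besides the shell and the picture viewer there is one more tool, called after "Call:" as a command line: name --argument value ..., lists and objects as JSON in quotes. send_rows: Moves the arm, as the interface text tells. Its arguments: {"type":"object","properties":{"moves":{"type":"array","items":{"type":"array","items":{"type":"array","items":{"type":"number"}}}},"force":{"type":"number"}},"required":["moves"]}

```bash
mkdir -p pics
cat > h.py <<'E'
import numpy as np, cv2
from station import bot, eyes
from scipy.spatial.transform import Rotation as R
def snap(n,f=None):
    a=np.asarray(eyes.snapshot(n)); b=cv2.cvtColor(a,cv2.COLOR_RGB2BGR)
    if f: cv2.imwrite('pics/'+f,b)
    return b
E
python3 - <<'E'
from h import *
for n in("scene","top"):
    snap(n,n+'0.png'); print(eyes.camera_params(n))
print(bot.get_state())
E
```

```text
{'fx': 450.20224170012864, 'fy': 450.20224170012864, 'cx': 280.90900903060896, 'cy': 200.48816630553858, 'k1': -0.03442608170121162, 'origin': array([1308.56517938, -576.23286972,  884.74036903]), 'attitude': array([0.3793726 , 0.19800199, 0.4026875 , 0.80914425])}
{'fx': 527.1301145773731, 'fy': 527.1301145773731, 'cx': 272.3219203402922, 'cy': 202.66070473143233, 'k1': -0.14465331710283064, 'origin': array([ 405.99235584,    7.06025642, 1663.21510302]), 'attitude': array([-0.02244705,  0.02353909,  0.708824  , -0.70463507])}
{'clock': 0.1, 'qpos': array([-1.38248223,  0.59203966,  0.04830841,  1.60971871, -0.03334919,
        0.94270213, -0.03367175]), 'qd': array([-0.00082468, -0.00152629,  0.00116858, -0.00163741,  0.00070666,
       -0.00125684, -0.00058083]), 'effort': array([ 3.86732499e-03, -5.49996293e+01,  1.55260608e+00, -1.98825306e+01,
        9.64429026e-03,  3.79833582e-03, -1.70393598e-06]), 'tool_pos': array([201.39207875, 695.67473056, 230.23723946]), 'eef_rot': array([ 1.40403770e-01,  9.90093792e-01, -1.02578387e-03, -1.05726404e-04]), 'contact_force': array([ 0.590773  , -0.93361604, -0.40648542]), 'wrist_torque': array([-0.01142499,  0.04984674, -0.05087989]), 'grip_force': 0.0, 'width': 85.69491929908801}
```

View pics/top0.png

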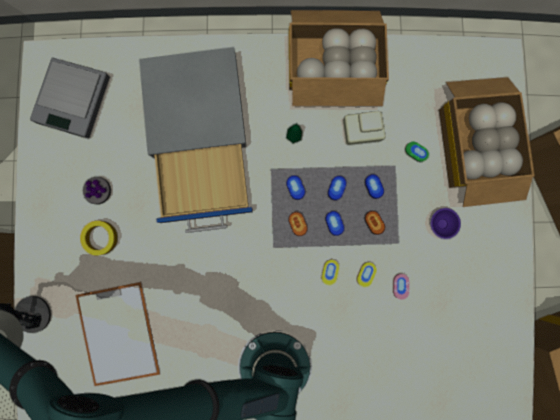

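View pics/scene0.png

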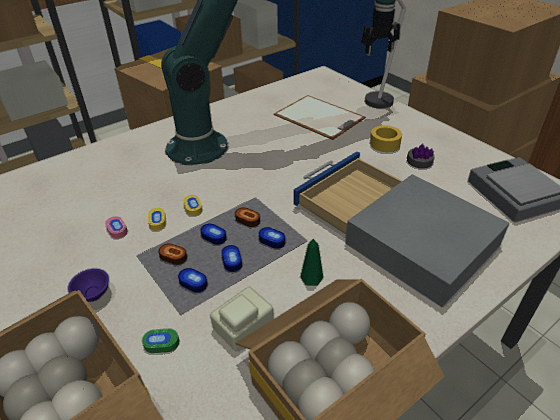

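The top view shows four blue slices on the mat at (296,187), (337,187), (374,185) and (335,222), with honey slices at (298,223) and (375,222). These could be mistaken for a blue slice: yellow-rimmed (330,271) and (367,273), pink-rimmed (401,285), green-rimmed (417,151), all off the mat. I choose the fully blue ones on the mat and check them in a crop.

```bash
cat >> h.py <<'E'
def cast(n,uv,z):
    c=eyes.camera_params(n); K=np.array([[c['fx'],0,c['cx']],[0,c['fy'],c['cy']],[0,0,1]])
    p=cv2.undistortPoints(np.float64(uv).reshape(-1,1,2),K,np.array([c['k1'],0,0,0,0]))[:,0]
    d=R.from_quat(c['attitude']).apply(np.c_[p[:,0],-p[:,1],-np.ones(len(p))])
    o=c['origin']; return (o+d*((z-o[2])/d[:,2])[:,None])[:,:2]
def proj(n,P):
    c=eyes.camera_params(n); q=R.from_quat(c['attitude']).inv().apply(np.atleast_2d(P)-c['origin'])
    s=np.c_[q[:,0],-q[:,1]]/-q[:,2:]; s=s*(1+c['k1']*(s**2).sum(1))[:,None]
    return s*c['fx']+[c['cx'],c['cy']]
def slabs(b,n,lo,hi,z,amin=100):
    h=cv2.cvtColor(b,cv2.COLOR_BGR2HSV); m=cv2.inRange(h,lo,hi); m=cv2.morphologyEx(m,cv2.MORPH_CLOSE,np.ones((5,5)))
    out=[]
    for c in cv2.findContours(m,cv2.RETR_EXTERNAL,cv2.CHAIN_APPROX_NONE)[0]:
        if cv2.contourArea(c)<amin: continue
        w=cast(n,c[:,0],z).astype(np.float32); (x,y),(a,bb),t=cv2.minAreaRect(w)
        if a<bb: a,bb,t=bb,a,t+90
        out.append((np.round(c[:,0].mean(0)),round(x,1),round(y,1),round(a),round(bb),round((t+90)%180-90,1)))
    return out
E
python3 - <<'E'
from h import *
b=cv2.imread('pics/top0.png')
cv2.imwrite('pics/crop.png',cv2.resize(b[130:300,130:430],None,fx=2.6,fy=2.6,interpolation=cv2.INTER_CUBIC))
print('blue');[print(*s) for s in slabs(b,'top',(95,110,60),(130,255,255),20)]
print('honey');[print(*s) for s in slabs(b,'top',(3,110,60),(20,255,255),20)]
s=cv2.imread('pics/scene0.png')
print('blue scene');[print(*q) for q in slabs(s,'scene',(95,110,60),(130,255,255),15)]
# honey + wood
print('wood');[print(*s) for s in slabs(b,'top',(10,60,120),(28,140,255),22,800)]
print('handle', cast('top',[(188,227),(230,223)],52), 'front top corners',cast('top',[(157,218),(251,208)],72))
E
```

```text
blue
[401. 286.] 250.6 -397.4 47 26 -1.1
[367. 273.] 290.7 -289.6 49 25 -27.4
[334. 223.] 449.0 -188.9 76 48 17.8
[445. 223.] 446.8 -542.9 92 92 -1.3
[204. 215.] 476.6 218.6 298 13 -83.6
[337. 187.] 559.4 -197.9 78 47 -19.3
[295. 187.] 561.6 -68.1 77 47 21.2
[374. 186.] 564.0 -316.4 77 48 22.3
[418. 151.] 674.8 -461.7 53 29 56.2
honey
[556. 368.] -39.0 -913.1 147 36 1.5
[117. 334.] 102.1 495.0 294 215 11.4
[298. 224.] 447.6 -74.2 75 46 21.4
[375. 222.] 450.1 -316.7 76 47 26.0
[201. 180.] 585.8 229.1 273 198 -83.3
[486. 144.] 712.6 -702.1 406 280 5.3
[337.  58.] 983.3 -211.2 322 318 -0.6
blue scene
[158. 338.] 670.8 -461.0 54 29 58.7
[ 88. 283.] 414.0 -529.9 99 88 29.8
[192. 277.] 556.2 -315.9 77 47 21.8
[231. 255.] 551.4 -194.4 76 47 -22.6
[272. 235.] 554.3 -63.0 77 46 23.3
[213. 231.] 439.5 -187.0 78 46 18.5
[327. 171.] 418.5 266.6 311 21 -84.7
[155.  37.] -1155.4 382.3 566 241 -18.8
wood
[201. 180.] 586.1 229.7 275 198 -83.5
handle [[437.6854116  263.19381342]
 [449.35710486 134.07116759]] front top corners [[464.9640795  355.15582041]
 [493.8338481   68.85708066]]
```

View pics/crop.png

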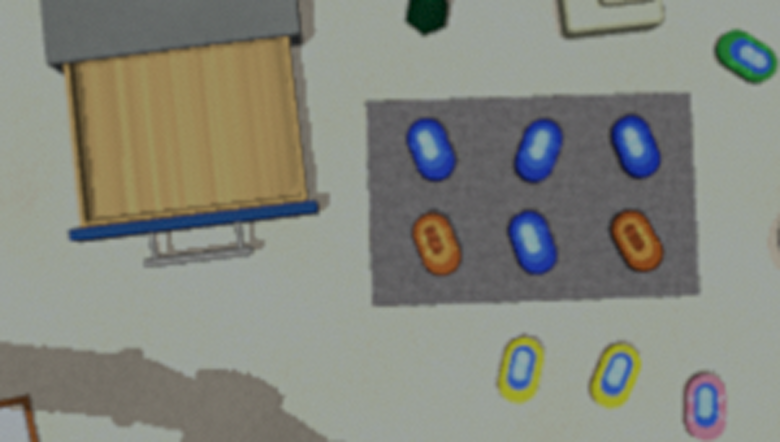

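The crop confirms four plain blue slices on the mat; the look-alikes are the rimmed ones off the mat. I'll take the three nearest the drawer: (560,-68), (559,-198) and (449,-189). The far one at (564,-316) stays.

Call:
send_rows --moves '[[[0.025, -0.05, 0, 2.5, 1], [0.025, -0.055, 0, 2.5, 1], [0.025, -0.055, 0, 2.5, 1], [0.025, -0.055, 0, 2.5, 1], [0.025, -0.055, 0, 2.5, 1]]]'

```text
clock: 0.72
tool_pos: [327.2, 424.3, 231.1]
eef_rot: [0.031, 1.0, -0.0, 0.0]
contact_force: [0.5, 0.3, 0.6]
width: 85.4
grip_force: 0.0
```

Run:
```python
from h import *
for n in('top','scene'):
    b=cv2.imread(f'pics/{n}0.png'); h=cv2.cvtColor(b,cv2.COLOR_BGR2HSV).astype(int)
    # mat: dark grey, low saturation, near expected region
    m=((h[...,2]>50)&(h[...,2]<125)&(h[...,1]<50)).astype(np.uint8)
    m=cv2.morphologyEx(m,cv2.MORPH_OPEN,np.ones((3,3)))
    for c in cv2.findContours(m,cv2.RETR_EXTERNAL,cv2.CHAIN_APPROX_NONE)[0]:
        w=cast(n,c[:,0],3).astype(np.float32);r=cv2.minAreaRect(w)
        if abs(max(r[1])-400)<60 and abs(min(r[1])-250)<50: print(n,'mat',r)
b=cv2.imread('pics/top0.png')
print('panel z72',slabs(b,'top',(95,110,60),(130,255,255),72,300))
print('cab edge z85',cast('top',[(147.5,155.5),(244.5,143.5)],85))
s=cv2.imread('pics/scene0.png')
print('panel scene z60',slabs(s,'scene',(95,110,60),(130,255,255),60,300))
print('pyr/calcite',cast('top',[(294,133),(363,127)],60))
```

```text
top mat ((503.2665100097656, -192.61614990234375), (251.38845825195312, 399.628173828125), 1.3878952264785767)
scene mat ((504.0245666503906, -193.57798767089844), (251.8754425048828, 401.4571228027344), 1.5354363918304443)
scene mat ((-1785.85986328125, 602.8009033203125), (389.4920654296875, 254.6595458984375), 48.417484283447266)
panel z72 [(array([445., 223.]), 445.5, -525.4, 89, 89, -1.3), (array([204., 215.]), 474.4, 211.9, 289, 13, -83.6)]
cab edge z85 [[654.96996699 383.64026402]
 [688.85742528  87.5139422 ]]
panel scene z60 [(array([ 88., 283.]), 460.3, -532.3, 94, 84, 29.8), (array([192., 277.]), 595.1, -329.4, 73, 44, 21.8), (array([155.,  37.]), -1028.0, 332.7, 537, 229, -18.8)]
pyr/calcite [[ 725.24717404  -63.850101  ]
 [ 743.8323769  -278.26736262]]
```

Call:
send_rows --moves '[[[0.025, -0.054, 0, 2.5, 1], [0.025, -0.054, 0, 2.5, 1], [0.025, -0.054, 0, 2.5, 1], [0.025, -0.054, 0, 2.5, 1], [0.025, -0.054, 0, 2.5, 1]]]'

```text
clock: 1.35
tool_pos: [452.0, 154.6, 231.3]
eef_rot: [-0.078, 0.997, 0.0, 0.0]
contact_force: [1.0, 0.3, 0.2]
width: 85.2
grip_force: 0.0
```

Call:
send_rows --moves '[[[0.025, -0.054, -0.02, 2.5, 1], [0.025, -0.054, -0.03, 2.5, 1], [0.025, -0.054, -0.04, 2.5, 1], [0.023, -0.045, -0.04, 2.5, 1], [0.01, -0.016, -0.03, 2.5, 1]]]'

```text
clock: 1.98
tool_pos: [554.7, -58.8, 77.9]
eef_rot: [-0.184, 0.983, -0.001, -0.0]
contact_force: [-0.2, 0.1, -0.1]
width: 85.4
grip_force: 0.0
```

Run:
```python
from h import *
b=snap('top','t1.png');s=snap('scene','s1.png');st=bot.get_state()
p=st['tool_pos'];print(p,2*np.degrees(np.arctan2(st['eef_rot'][0],st['eef_rot'][1])))
u=proj('top',p)[0]
cv2.circle(b,tuple(np.int32(u)),1,(0,0,255),-1)
u2=proj('scene',p)[0];cv2.circle(s,tuple(np.int32(u2)),1,(0,0,255),-1)
f=lambda i,u:cv2.resize(i[int(u[1])-60:int(u[1])+60,int(u[0])-60:int(u[0])+60],(390,390),interpolation=cv2.INTER_CUBIC)
cv2.imwrite('pics/chk1.png',np.hstack([f(b,u),f(s,u2)]))
```

```text
[552.66922903 -57.73883261  76.609336  ] -21.08122917200786
```

View pics/chk1.png

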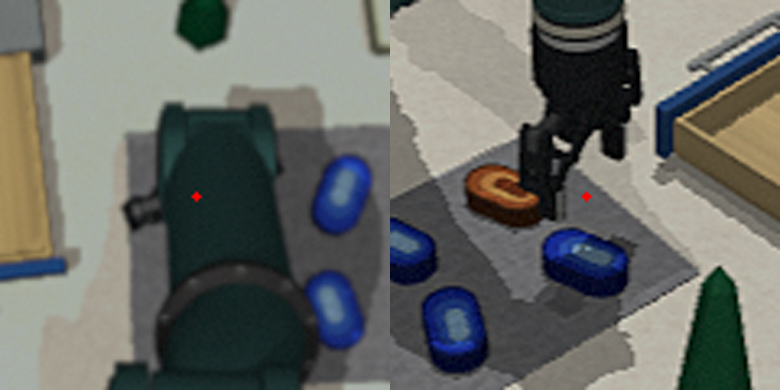

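The crop shows open fingers straddling up-left of blue slice (586,262 in the crop), with the correct closing direction. The TCP is about 8 mm short, so I correct that and descend.

Call:
send_rows --moves '[[[0.007, -0.009, 0, 0, 1], [0, 0, -0.025, 0, 1], [0, 0, -0.02, 0, 1], [0, 0, 0, 0, 1]]]'

```text
clock: 2.58
tool_pos: [561.0, -62.4, 35.1]
eef_rot: [-0.186, 0.983, 0.0, -0.0]
contact_force: [-0.4, -0.3, 0.2]
width: 85.8
grip_force: 0.0
```

Call:
send_rows --moves '[[[0, -0.004, -0.015, 0, 1], [0, 0, -0.01, 0, 1], [0, 0, -0.004, 0, 1], [0, 0, 0, 0, 1]]]'

```text
clock: 3.08
tool_pos: [560.8, -67.7, 5.3]
eef_rot: [-0.185, 0.983, 0.0, -0.0]
contact_force: [0.6, 0.2, 0.1]
width: 85.0
grip_force: 0.0
```

Call:
send_rows --moves '[[[0, 0, 0, 0, 0.3], [0, 0, 0, 0, 0.3], [0, 0, 0, 0, 0.3], [0, 0, 0, 0, 0.3], [0, 0, 0, 0, 0.3]]]' --force 40

```text
clock: 3.7
tool_pos: [561.4, -67.9, 6.1]
eef_rot: [-0.185, 0.983, -0.0, 0.0]
contact_force: [-1.2, 0.0, 5.5]
width: 47.2
grip_force: 42.4
```

Call:
send_rows --moves '[[[0, 0, 0.01, 0, 0.3], [0, 0, 0.03, 0, 0.3], [0, 0, 0.04, 0, 0.3], [0, 0.015, 0.03, 0, 0.3], [0, 0.032, 0, -1.7, 0.3]]]'

```text
clock: 4.32
tool_pos: [562.7, -22.3, 118.4]
eef_rot: [-0.168, 0.986, -0.001, 0.003]
contact_force: [0.3, 0.7, -1.4]
width: 47.2
grip_force: 41.7
```

Call:
send_rows --moves '[[[0, 0.04, 0, -3, 0.3], [0.002, 0.05, 0, -3, 0.3], [0.002, 0.05, 0, -3, 0.3], [0.002, 0.05, 0, -2, 0.3], [0.001, 0.05, 0, -2, 0.3]]]'

```text
clock: 4.95
tool_pos: [567.5, 220.9, 115.7]
eef_rot: [-0.058, 0.998, -0.0, -0.0]
contact_force: [0.6, -0.4, -1.1]
width: 47.2
grip_force: 41.7
```

Call:
send_rows --moves '[[[0, 0.04, 0, 0, 0.3], [0, 0.025, 0, 0, 0.3], [0, 0.015, 0, 0, 0.3], [0, 0, 0, 0, 0.3]]]'

```text
clock: 5.45
tool_pos: [568.0, 299.3, 115.5]
eef_rot: [-0.058, 0.998, -0.0, -0.0]
contact_force: [-0.6, 0.3, -1.1]
width: 47.0
grip_force: 41.7
```

Call:
send_rows --moves '[[[0, 0, -0.03, 0, 0.3], [0, 0, -0.03, 0, 0.3], [0, 0, -0.018, 0, 0.3], [0, 0, -0.004, 0, 0.3], [0, 0, 0, 0, 0.3]]]'

```text
clock: 6.08
tool_pos: [568.6, 298.8, 34.0]
eef_rot: [-0.058, 0.998, -0.0, 0.0]
contact_force: [-0.5, -0.7, -1.7]
width: 47.3
grip_force: 41.7
```

Run:
```python
from h import *
b=snap('top');s=snap('scene')
cv2.imwrite('pics/chk2.png',np.hstack([cv2.resize(b[120:240,130:260],(390,360)),cv2.resize(s[130:250,280:410],(390,360))]))
```

```text
(no output)
```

View pics/chk2.png

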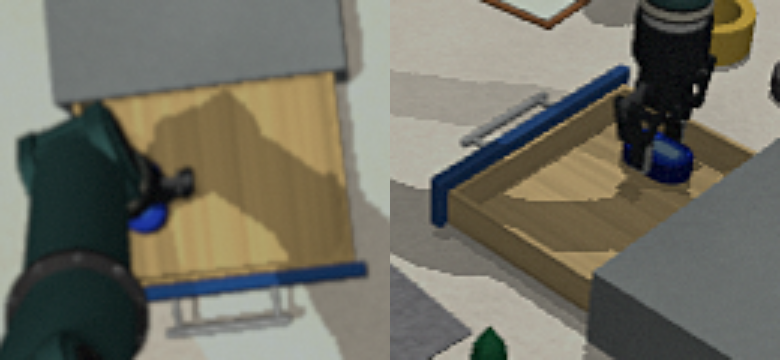

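The slice hangs level inside the drawer near the left wall with clearance. Now the slow set-down.

Call:
send_rows --moves '[[[0, 0, -0.003, 0, 0.3], [0, 0, -0.002, 0, 0.3], [0, 0, -0.0015, 0, 0.3], [0, 0, -0.001, 0, 0.3], [0, 0, 0, 0, 0.3]]]'

```text
clock: 6.8
tool_pos: [568.0, 299.3, 26.0]
eef_rot: [-0.058, 0.998, -0.0, -0.0]
contact_force: [-0.4, 0.1, -1.0]
width: 47.4
grip_force: 41.7
```

Call:
send_rows --moves '[[[0, 0, -0.001, 0, 0.3], [0, 0, 0, 0, 0.3]]]'

```text
clock: 7.05
tool_pos: [568.2, 299.3, 25.2]
eef_rot: [-0.058, 0.998, 0.0, 0.0]
contact_force: [-0.2, -0.0, -0.9]
width: 47.2
grip_force: 41.7
```

Call:
send_rows --moves '[[[0, 0, -0.001, 0, 0.3], [0, 0, 0, 0, 0.3]]]'

```text
clock: 7.3
tool_pos: [568.9, 299.5, 25.2]
eef_rot: [-0.058, 0.998, 0.0, 0.001]
contact_force: [-0.2, -0.1, 5.6]
width: 47.1
grip_force: 42.4
```

Call:
send_rows --moves '[[[0, 0, -0.001, 0, 0.3], [0, 0, 0, 0, 0.3]]]'

```text
clock: 7.55
tool_pos: [569.9, 299.6, 25.1]
eef_rot: [-0.058, 0.998, 0.001, 0.002]
contact_force: [-1.1, -0.8, 9.9]
width: 47.2
grip_force: 42.9
```

Contact at TCP z≈25. I release with a limited opening.

Call:
send_rows --moves '[[[0, 0, 0.001, 0, 0.45], [0, 0, 0, 0, 0.7], [0, 0, 0, 0, 0.7], [0, 0, 0, 0, 0.7]]]'

```text
clock: 8.05
tool_pos: [567.6, 299.3, 23.7]
eef_rot: [-0.058, 0.998, -0.0, -0.0]
contact_force: [0.1, -0.3, 0.0]
width: 59.5
grip_force: 0.0
```

Call:
send_rows --moves '[[[0, 0, 0.01, 0, 0.7], [0, 0, 0.03, 0, 0.7], [0, 0, 0.04, 0, 0.7], [0, -0.02, 0.04, 0, 0.7], [0, -0.05, 0, 0, 0.7]]]'

```text
clock: 8.68
tool_pos: [570.7, 233.5, 148.4]
eef_rot: [-0.061, 0.998, 0.003, 0.004]
contact_force: [0.4, -0.5, -0.1]
width: 59.8
grip_force: 0.0
```

Call:
send_rows --moves '[[[0, -0.054, 0, -3, 0.8], [-0.001, -0.054, 0, -3, 1], [-0.002, -0.054, 0, -3, 1], [-0.002, -0.054, 0, -3, 1], [-0.002, -0.054, 0, -3, 1]]]'

```text
clock: 9.3
tool_pos: [561.1, -42.4, 144.9]
eef_rot: [0.074, 0.997, 0.0, 0.001]
contact_force: [0.7, 0.3, 0.7]
width: 85.5
grip_force: 0.0
```

Call:
send_rows --moves '[[[-0.001, -0.054, 0, -3, 1], [-0.001, -0.045, -0.02, -3, 1], [0, -0.035, -0.02, -3, 1], [0, -0.023, -0.02, -2.6, 1], [0, 0, -0.02, 0, 1]]]'

```text
clock: 9.93
tool_pos: [559.1, -201.3, 64.3]
eef_rot: [0.176, 0.984, -0.001, 0.001]
contact_force: [0.8, 0.6, 0.3]
width: 85.5
grip_force: 0.0
```

Call:
send_rows --moves '[[[0, 0, -0.02, 0, 1], [0, 0, 0, 0, 1]]]'

```text
clock: 10.18
tool_pos: [558.1, -196.7, 42.9]
eef_rot: [0.173, 0.985, 0.0, -0.001]
contact_force: [0.2, -0.7, -0.5]
width: 85.5
grip_force: 0.0
```

Call:
send_rows --moves '[[[0, 0, -0.018, 0, 1], [0, 0, -0.012, 0, 1], [0, 0, -0.005, 0, 1], [0, 0, -0.002, 0, 1], [0, 0, 0, 0, 1]]]'

```text
clock: 10.8
tool_pos: [559.2, -197.8, 7.2]
eef_rot: [0.173, 0.985, -0.0, 0.0]
contact_force: [0.3, 0.7, 0.4]
width: 85.0
grip_force: 0.0
```

Call:
send_rows --moves '[[[0, 0, 0, 0, 0.3], [0, 0, 0, 0, 0.3], [0, 0, 0, 0, 0.3], [0, 0, 0, 0, 0.3], [0, 0, 0, 0, 0.3]]]'

```text
clock: 11.42
tool_pos: [559.3, -197.9, 7.7]
eef_rot: [0.173, 0.985, -0.0, 0.0]
contact_force: [-0.8, -0.9, 6.2]
width: 46.8
grip_force: 42.2
```

Call:
send_rows --moves '[[[0, 0, 0.01, 0, 0.3], [0, 0, 0.03, 0, 0.3], [0, 0, 0.04, 0, 0.3], [0, 0.015, 0.03, 2, 0.3], [0.002, 0.035, 0, 3, 0.3]]]'

```text
clock: 12.05
tool_pos: [562.5, -150.1, 120.0]
eef_rot: [0.131, 0.991, -0.001, 0.003]
contact_force: [1.0, -0.2, -3.2]
width: 47.2
grip_force: 41.8
```

Call:
send_rows --moves '[[[0.002, 0.05, 0, 3, 0.3], [0.002, 0.052, 0, 3, 0.3], [0.002, 0.052, 0, 3, 0.3], [0.002, 0.052, 0, 3, 0.3], [0.002, 0.052, 0, 3, 0.3]]]'

```text
clock: 12.68
tool_pos: [570.5, 111.9, 117.1]
eef_rot: [-0.001, 1.0, -0.0, -0.0]
contact_force: [0.9, 0.1, -2.3]
width: 47.0
grip_force: 41.8
```

Call:
send_rows --moves '[[[0.002, 0.046, 0, 3, 0.3], [0.002, 0.036, 0, 3.4, 0.3], [0.0015, 0.022, 0, 0, 0.3], [0, 0.01, 0, 0, 0.3], [0, 0, 0, 0, 0.3]]]'

```text
clock: 13.3
tool_pos: [576.4, 223.6, 117.0]
eef_rot: [-0.056, 0.998, -0.0, -0.0]
contact_force: [0.1, -0.5, -2.2]
width: 46.9
grip_force: 41.8
```

Call:
send_rows --moves '[[[0, 0, -0.03, 0, 0.3], [0, 0, -0.03, 0, 0.3], [0, 0, -0.018, 0, 0.3], [0, 0, -0.004, 0, 0.3], [0, 0, 0, 0, 0.3]]]'

```text
clock: 13.92
tool_pos: [577.0, 223.8, 35.5]
eef_rot: [-0.056, 0.998, -0.0, 0.0]
contact_force: [0.0, -0.6, -1.9]
width: 46.9
grip_force: 41.7
```

Call:
send_rows --moves '[[[0, 0, -0.003, 0, 0.3], [0, 0, -0.002, 0, 0.3], [0, 0, -0.0015, 0, 0.3], [0, 0, -0.0015, 0, 0.3], [0, 0, 0, 0, 0.3]]]'

```text
clock: 14.55
tool_pos: [576.4, 224.3, 27.0]
eef_rot: [-0.056, 0.998, -0.0, -0.0]
contact_force: [-0.4, 0.7, -1.3]
width: 46.9
grip_force: 41.7
```

Call:
send_rows --moves '[[[0, 0, -0.001, 0, 0.3], [0, 0, 0, 0, 0.3]]]'

```text
clock: 14.8
tool_pos: [577.0, 224.4, 26.7]
eef_rot: [-0.056, 0.998, 0.0, 0.0]
contact_force: [0.6, 0.2, 2.3]
width: 47.2
grip_force: 42.3
```

Call:
send_rows --moves '[[[0, 0, -0.0005, 0, 0.3], [0, 0, 0, 0, 0.3]]]'

```text
clock: 15.05
tool_pos: [577.5, 224.4, 26.7]
eef_rot: [-0.056, 0.998, 0.0, 0.001]
contact_force: [-0.7, 0.3, 6.6]
width: 46.9
grip_force: 42.7
```

Call:
send_rows --moves '[[[0, 0, 0.0005, 0, 0.45], [0, 0, 0, 0, 0.7], [0, 0, 0, 0, 0.7], [0, 0, 0, 0, 0.7]]]'

```text
clock: 15.55
tool_pos: [576.3, 224.3, 25.8]
eef_rot: [-0.056, 0.998, -0.0, -0.0]
contact_force: [-0.1, 1.0, -0.4]
width: 60.0
grip_force: 0.0
```

Call:
send_rows --moves '[[[0, 0, 0.01, 0, 0.7], [0, 0, 0.03, 0, 0.7], [0, 0, 0.04, 0, 0.7], [-0.01, -0.02, 0.04, 0, 0.7], [-0.02, -0.045, 0, 0, 0.8]]]'

```text
clock: 16.18
tool_pos: [550.1, 162.1, 150.2]
eef_rot: [-0.058, 0.998, 0.002, 0.005]
contact_force: [-0.4, -1.0, -0.5]
width: 68.1
grip_force: 0.0
```

Call:
send_rows --moves '[[[-0.014, -0.05, 0, 1.5, 1], [-0.015, -0.052, 0, 1.5, 1], [-0.015, -0.052, 0, 1.5, 1], [-0.015, -0.052, 0, 1.5, 1], [-0.014, -0.05, -0.01, 1.5, 1]]]'

```text
clock: 16.8
tool_pos: [473.8, -98.6, 137.3]
eef_rot: [-0.122, 0.993, -0.0, 0.002]
contact_force: [0.6, 0.3, -0.3]
width: 85.3
grip_force: 0.0
```

Call:
send_rows --moves '[[[-0.012, -0.045, -0.02, 2, 1], [-0.0095, -0.031, -0.02, 1.9, 1], [-0.003, -0.016, -0.02, 0, 1], [0, 0, -0.02, 0, 1], [0, 0, -0.01, 0, 1]]]'

```text
clock: 17.42
tool_pos: [448.9, -189.0, 45.7]
eef_rot: [-0.155, 0.988, 0.0, -0.0]
contact_force: [0.2, 0.9, -0.3]
width: 85.3
grip_force: 0.0
```

Call:
send_rows --moves '[[[0, 0, -0.01, 0, 1], [0, 0, 0, 0, 1]]]'

```text
clock: 17.68
tool_pos: [449.1, -188.3, 35.9]
eef_rot: [-0.156, 0.988, 0.0, -0.0]
contact_force: [-0.2, 0.2, 0.5]
width: 85.3
grip_force: 0.0
```

Call:
send_rows --moves '[[[0, 0, -0.015, 0, 1], [0, 0, -0.01, 0, 1], [0, 0, -0.003, 0, 1], [0, 0, -0.001, 0, 1], [0, 0, 0, 0, 1]]]'

```text
clock: 18.3
tool_pos: [449.1, -188.8, 7.2]
eef_rot: [-0.155, 0.988, -0.0, 0.0]
contact_force: [-0.3, -0.4, -0.5]
width: 85.2
grip_force: 0.0
```

Call:
send_rows --moves '[[[0, 0, 0, 0, 0.3], [0, 0, 0, 0, 0.3], [0, 0, 0, 0, 0.3], [0, 0, 0, 0, 0.3], [0, 0, 0, 0, 0.3]]]'

```text
clock: 18.92
tool_pos: [449.4, -189.0, 7.6]
eef_rot: [-0.155, 0.988, -0.0, 0.001]
contact_force: [-0.2, -0.1, 5.3]
width: 47.1
grip_force: 41.1
```

Call:
send_rows --moves '[[[0, 0, 0.01, 0, 0.3], [0, 0, 0.03, 0, 0.3], [0, 0, 0.04, 0, 0.3], [0.006, 0.014, 0.03, 0, 0.3], [0.014, 0.035, 0, -1.4, 0.3]]]'

```text
clock: 19.55
tool_pos: [469.8, -141.5, 119.7]
eef_rot: [-0.14, 0.99, -0.001, 0.002]
contact_force: [0.6, -0.4, -2.4]
width: 47.0
grip_force: 42.1
```

Call:
send_rows --moves '[[[0.018, 0.045, 0, -2, 0.3], [0.02, 0.05, 0, -2, 0.3], [0.02, 0.05, 0, -2, 0.3], [0.02, 0.05, 0, -2, 0.3], [0.018, 0.045, 0, -2, 0.3]]]'

```text
clock: 20.18
tool_pos: [564.8, 102.5, 117.2]
eef_rot: [-0.056, 0.998, 0.0, -0.0]
contact_force: [1.8, -0.6, -1.8]
width: 47.1
grip_force: 42.2
```

Call:
send_rows --moves '[[[0.012, 0.03, 0, 0, 0.3], [0.008, 0.018, 0, 0, 0.3], [0, 0, 0, 0, 0.3]]]'

```text
clock: 20.55
tool_pos: [585.0, 149.5, 117.0]
eef_rot: [-0.057, 0.998, 0.0, -0.0]
contact_force: [0.1, 0.1, -2.2]
width: 47.0
grip_force: 42.2
```

Run:
```python
from h import *
b=snap('top');s=snap('scene')
print(bot.get_state()['tool_pos']); [print(*q) for q in slabs(b,'top',(95,110,60),(130,255,255),42)]
cv2.imwrite('pics/chk3.png',np.hstack([cv2.resize(b[120:240,130:260],(390,360)),cv2.resize(s[130:250,280:410],(390,360))]))
```

```text
[584.12976634 146.13807329 116.92848792]
[401. 286.] 252.7 -392.0 46 25 -1.1
[367. 273.] 292.3 -285.6 48 25 -27.4
[174. 217.] 467.6 308.5 107 13 -83.5
[445. 223.] 446.3 -535.5 91 91 -1.3
[374. 186.] 561.9 -312.1 75 48 22.3
[177. 184.] 569.9 298.2 72 47 0.5
[418. 151.] 671.2 -455.4 53 29 56.2
```

View pics/chk3.png

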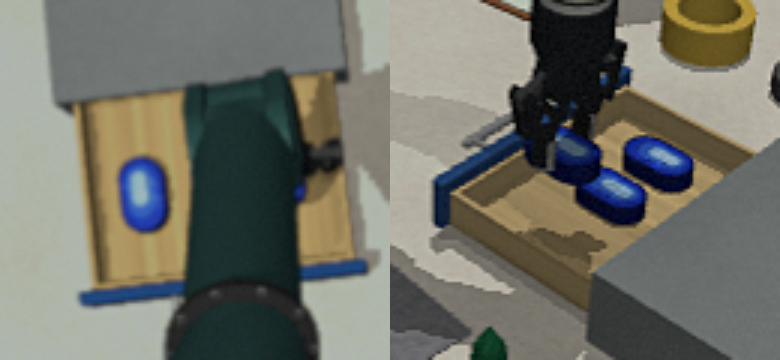

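Two slices lie flat in the drawer (left and middle), and the third is held above the right slot. I lower it.

Call:
send_rows --moves '[[[0, 0, -0.03, 0, 0.3], [0, 0.001, -0.03, 0, 0.3], [0, 0, -0.018, 0, 0.3], [0, 0, -0.004, 0, 0.3], [0, 0, 0, 0, 0.3]]]'

```text
clock: 21.28
tool_pos: [585.4, 148.7, 35.5]
eef_rot: [-0.056, 0.998, -0.0, 0.0]
contact_force: [0.2, 0.0, -2.1]
width: 47.1
grip_force: 42.1
```

Call:
send_rows --moves '[[[0, 0, -0.003, 0, 0.3], [0, 0, -0.002, 0, 0.3], [0, 0, -0.0015, 0, 0.3], [0, 0, -0.0015, 0, 0.3], [0, 0, 0, 0, 0.3]]]'

```text
clock: 21.9
tool_pos: [584.9, 149.3, 27.0]
eef_rot: [-0.056, 0.998, -0.0, -0.0]
contact_force: [0.5, 0.6, -1.2]
width: 47.1
grip_force: 42.1
```

Call:
send_rows --moves '[[[0, 0, -0.001, 0, 0.3], [0, 0, 0, 0, 0.3]]]'

```text
clock: 22.15
tool_pos: [585.5, 149.4, 26.7]
eef_rot: [-0.056, 0.998, 0.0, 0.0]
contact_force: [-1.7, -0.5, 3.0]
width: 46.8
grip_force: 42.7
```

Call:
send_rows --moves '[[[0, 0, -0.0005, 0, 0.3], [0, 0, 0, 0, 0.3]]]'

```text
clock: 22.4
tool_pos: [586.1, 149.4, 26.7]
eef_rot: [-0.056, 0.998, 0.0, 0.001]
contact_force: [-0.2, 0.4, 5.6]
width: 47.1
grip_force: 43.0
```

Call:
send_rows --moves '[[[0, 0, 0.0005, 0, 0.45], [0, 0, 0, 0, 0.7], [0, 0, 0, 0, 0.7], [0, 0, 0, 0, 0.7]]]'

```text
clock: 22.9
tool_pos: [584.8, 149.2, 25.8]
eef_rot: [-0.056, 0.998, -0.0, -0.0]
contact_force: [-0.4, 0.0, 0.6]
width: 59.8
grip_force: 0.0
```

Call:
send_rows --moves '[[[0, 0, 0.01, 0, 0.7], [0, 0, 0.03, 0, 0.7], [0, 0, 0.04, 0, 0.7], [-0.015, 0.004, 0.04, 0, 0.3], [-0.035, 0.01, 0, 0, 0]]]'

```text
clock: 23.52
tool_pos: [539.0, 163.6, 150.2]
eef_rot: [-0.055, 0.998, 0.001, 0.005]
contact_force: [0.2, 0.4, -0.8]
width: 23.8
grip_force: 0.0
```

Call:
send_rows --moves '[[[-0.045, 0.012, 0, 0, 0], [-0.045, 0.012, 0, 0, 0], [-0.035, 0.01, 0, 0, 0], [-0.017, 0.005, 0, 0, 0], [0, 0, 0, 0, 0]]]'

```text
clock: 24.15
tool_pos: [392.8, 202.7, 146.5]
eef_rot: [-0.057, 0.998, 0.0, 0.0]
contact_force: [0.9, 0.6, -0.2]
width: 0.0
grip_force: 0.0
```

Run:
```python
from h import *
b=snap('top','t4.png');s=snap('scene','s4.png')
print(bot.get_state()['tool_pos']); [print(*q) for q in slabs(b,'top',(95,110,60),(130,255,255),42)]
cv2.imwrite('pics/chk4.png',np.hstack([cv2.resize(b[120:250,130:260],(390,390)),cv2.resize(s[130:260,260:390],(390,390))]))
```

```text
[394.99359974 202.49346482 146.51616898]
[401. 286.] 252.7 -392.0 46 25 -1.1
[367. 273.] 292.3 -285.6 48 25 -27.4
[445. 223.] 446.3 -535.5 91 91 -1.3
[204. 213.] 479.2 215.8 294 13 -83.5
[374. 186.] 561.9 -312.1 75 48 22.3
[177. 184.] 569.9 298.2 72 47 0.5
[201. 182.] 578.8 223.9 73 46 5.9
[225. 180.] 584.3 148.7 74 45 8.1
[418. 151.] 671.2 -455.4 53 29 56.2
```

View pics/chk4.png

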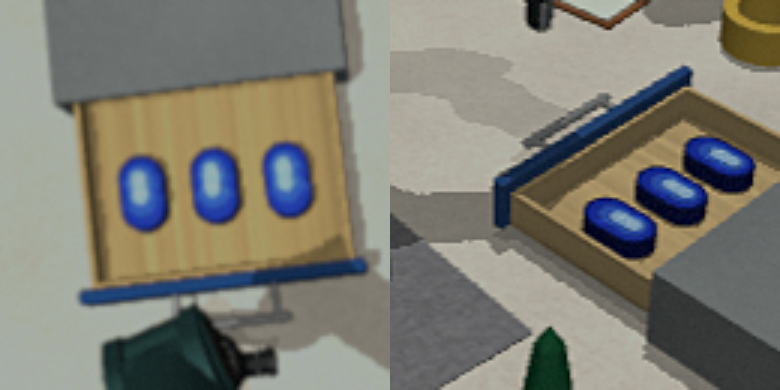

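All three slices lie flat and apart in the drawer. The handle is free, with the closed gripper just before it.

Call:
send_rows --moves '[[[0, 0, -0.04, 0, 0], [0, 0, -0.04, 0, 0], [0, 0, -0.02, 0, 0], [0, 0, -0.008, 0, 0], [0, 0, 0, 0, 0]]]'

```text
clock: 24.88
tool_pos: [394.1, 202.0, 37.8]
eef_rot: [-0.056, 0.998, -0.0, 0.0]
contact_force: [-0.1, 0.2, 0.8]
width: -0.2
grip_force: 0.0
```

Call:
send_rows --moves '[[[0.005, 0.0005, 0, 0, 0], [0.005, 0.0005, 0, 0, 0], [0.005, 0.0006, 0, 0, 0], [0.005, 0.0006, 0, 0, 0], [0.005, 0.0006, 0, 0, 0]]]'

```text
clock: 25.5
tool_pos: [418.5, 205.2, 38.2]
eef_rot: [-0.056, 0.998, 0.0, 0.0]
contact_force: [0.1, 0.1, -0.0]
width: -0.2
grip_force: 0.0
```

Call:
send_rows --moves '[[[0.005, 0.0006, 0, 0, 0], [0.005, 0.0006, 0, 0, 0], [0.005, 0.0006, 0, 0, 0], [0.006, 0.0007, 0, 0, 0], [0.006, 0.0007, 0, 0, 0]]]'

```text
clock: 26.12
tool_pos: [445.3, 208.2, 38.0]
eef_rot: [-0.056, 0.998, -0.0, -0.0]
contact_force: [-1.2, 1.4, -0.3]
width: 0.1
grip_force: 0.6
```

Call:
send_rows --moves '[[[0.007, 0.0008, 0, 0, 0], [0.008, 0.0009, 0, 0, 0], [0.008, 0.0009, 0, 0, 0], [0.008, 0.0009, 0, 0, 0], [0.008, 0.0009, 0, 0, 0]]]'

```text
clock: 26.75
tool_pos: [484.6, 212.6, 38.1]
eef_rot: [-0.056, 0.998, -0.0, -0.0]
contact_force: [-1.4, -1.4, -0.9]
width: 0.3
grip_force: 0.6
```

Call:
send_rows --moves '[[[0.008, 0.0009, 0, 0, 0], [0.008, 0.0009, 0, 0, 0], [0.008, 0.0009, 0, 0, 0], [0.008, 0.0009, 0, 0, 0], [0.008, 0.0009, 0, 0, 0]]]'

```text
clock: 27.38
tool_pos: [524.5, 217.2, 38.1]
eef_rot: [-0.056, 0.998, -0.0, -0.0]
contact_force: [-1.7, -0.2, 0.5]
width: -0.1
grip_force: 0.6
```

Call:
send_rows --moves '[[[0.008, 0.0009, 0, 0, 0], [0.008, 0.0009, 0, 0, 0], [0.007, 0.0008, 0, 0, 0], [0.006, 0.0007, 0, 0, 0], [0.005, 0.0006, 0, 0, 0]]]'

```text
clock: 28.0
tool_pos: [558.5, 221.2, 38.1]
eef_rot: [-0.056, 0.998, 0.0, 0.0]
contact_force: [-1.7, -0.5, 0.7]
width: -0.4
grip_force: 0.6
```

Run:
```python
from h import *
b=snap('top','t5.png');s=snap('scene','s5.png')
st=bot.get_state();print(st['tool_pos'],st['contact_force'])
for q in slabs(b,'top',(95,110,60),(130,255,255),72): print(*q)
cv2.imwrite('pics/chk5.png',np.hstack([cv2.resize(b[120:250,130:260],(390,390)),cv2.resize(s[130:260,290:420],(390,390))]))
```

```text
[559.47899663 221.60940744  38.333334  ] [ 0.5614191  -0.04370713 -0.03819849]
[401. 286.] 255.6 -384.6 45 25 -1.1
[367. 273.] 294.4 -280.2 47 25 -27.4
[445. 223.] 445.5 -525.4 89 89 -1.3
[374. 186.] 559.0 -306.2 74 47 22.3
[224. 166.] 622.9 149.3 132 13 -84.3
[418. 151.] 666.3 -446.8 52 28 56.2
```

View pics/chk5.png

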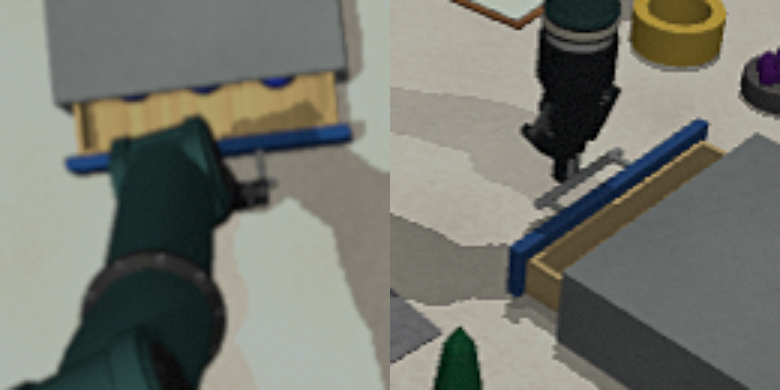

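The drawer slides straight, with about 50 mm left. I continue slowly.

Call:
send_rows --moves '[[[0.005, 0.0006, 0, 0, 0], [0.006, 0.0007, 0, 0, 0], [0.006, 0.0007, 0, 0, 0], [0.005, 0.0006, 0, 0, 0], [0.004, 0.0004, 0, 0, 0]]]'

```text
clock: 28.72
tool_pos: [584.5, 224.5, 38.1]
eef_rot: [-0.056, 0.998, 0.0, 0.0]
contact_force: [-1.1, 0.8, 0.5]
width: 0.1
grip_force: 0.6
```

Call:
send_rows --moves '[[[0.003, 0.0003, 0, 0, 0], [0.003, 0.0003, 0, 0, 0], [0.003, 0.0003, 0, 0, 0], [0.002, 0.0002, 0, 0, 0], [0.002, 0.0002, 0, 0, 0]]]'

```text
clock: 29.35
tool_pos: [597.1, 225.4, 38.1]
eef_rot: [-0.056, 0.998, -0.0, -0.0]
contact_force: [-1.2, 0.8, 0.5]
width: 0.2
grip_force: 0.5
```

Call:
send_rows --moves '[[[0.002, 0.0002, 0, 0, 0], [0.002, 0.0002, 0, 0, 0], [0.002, 0.0002, 0, 0, 0], [0.002, 0.0002, 0, 0, 0]]]'

```text
clock: 29.85
tool_pos: [605.1, 226.2, 38.1]
eef_rot: [-0.056, 0.998, 0.0, -0.0]
contact_force: [-1.0, 0.9, -0.2]
width: -0.2
grip_force: 0.5
```

Call:
send_rows --moves '[[[0.002, 0.0002, 0, 0, 0], [0.002, 0.0002, 0, 0, 0], [0.001, 0.0001, 0, 0, 0]]]'

```text
clock: 30.22
tool_pos: [610.3, 226.6, 38.1]
eef_rot: [-0.056, 0.998, -0.0, 0.0]
contact_force: [-1.5, 0.5, 0.3]
width: -0.3
grip_force: 0.5
```

Call:
send_rows --moves '[[[0.001, 0.0001, 0, 0, 0], [0.001, 0.0001, 0, 0, 0], [0, 0, 0, 0, 0]]]'

```text
clock: 30.6
tool_pos: [611.4, 226.7, 38.1]
eef_rot: [-0.056, 0.998, -0.0, -0.001]
contact_force: [-2.7, -0.5, 1.8]
width: 0.5
grip_force: 1.3
```

Call:
send_rows --moves '[[[0.001, 0.0001, 0, 0, 0], [0.001, 0.0001, 0, 0, 0], [0, 0, 0, 0, 0]]]'

```text
clock: 30.98
tool_pos: [611.5, 226.7, 38.0]
eef_rot: [-0.056, 0.998, -0.0, -0.003]
contact_force: [-7.0, -0.1, 4.7]
width: -0.2
grip_force: 3.2
```

Call:
send_rows --moves '[[[0.001, 0.0001, 0, 0, 0], [0.001, 0.0001, 0, 0, 0], [0, 0, 0, 0, 0]]]'

```text
clock: 31.35
tool_pos: [611.5, 226.7, 37.8]
eef_rot: [-0.057, 0.998, -0.001, -0.005]
contact_force: [-7.8, -0.7, 7.5]
width: 0.1
grip_force: 4.5
```

Call:
send_rows --moves '[[[-0.004, -0.0004, 0, 0, 0], [-0.01, -0.001, 0, 0, 0], [-0.03, -0.0034, 0, 0, 0], [-0.04, -0.0045, 0, 0, 0], [-0.04, -0.0045, 0.03, 0, 0]]]'

```text
clock: 31.98
tool_pos: [490.8, 212.8, 67.1]
eef_rot: [-0.056, 0.998, -0.001, -0.0]
contact_force: [1.4, 1.1, 1.0]
width: -0.0
grip_force: 0.0
```

Call:
send_rows --moves '[[[0, 0, 0.04, 0, 0], [0, 0, 0.04, 0, 0], [0, 0, 0.02, 0, 0], [0, 0, 0, 0, 0], [0, 0, 0, 0, 0]]]'

```text
clock: 32.6
tool_pos: [491.9, 213.2, 167.4]
eef_rot: [-0.056, 0.998, -0.0, -0.0]
contact_force: [-0.1, 0.9, 0.4]
width: 0.1
grip_force: 0.0
```

Run:
```python
from h import *
b=snap('top','t6.png');s=snap('scene','s6.png')
for q in slabs(b,'top',(95,110,60),(130,255,255),20): print(*q)
for q in slabs(b,'top',(3,110,60),(20,255,255),20): print('h',*q)
for q in slabs(b,'top',(95,110,60),(130,255,255),72,300)[-4:]: print('p',*q)
cv2.imwrite('pics/chk6.png',np.hstack([cv2.resize(b[60:300,110:430],(480,360)),cv2.resize(s[130:320,280:450],(320,360))]))
```

```text
[401. 286.] 250.6 -397.4 47 26 -1.1
[367. 273.] 290.7 -289.6 49 25 -27.4
[445. 223.] 446.8 -542.9 92 92 -1.3
[374. 186.] 564.2 -316.5 77 48 20.9
[418. 151.] 674.8 -461.7 53 29 56.2
[198. 151.] 676.4 239.9 298 17 -83.6
h [556. 369.] -40.7 -913.0 151 37 1.5
h [110. 330.] 102.1 495.0 294 215 11.4
h [298. 224.] 447.4 -73.7 75 47 20.1
h [375. 222.] 449.5 -315.8 76 48 29.2
h [551. 196.] 524.7 -909.2 62 37 -83.7
h [496. 143.] 713.5 -761.5 416 380 1.6
h [337.  58.] 983.4 -211.2 322 318 -0.6
p [445. 223.] 445.5 -525.4 89 89 -1.3
p [198. 151.] 667.8 232.5 289 16 -83.6
```

View pics/chk6.png

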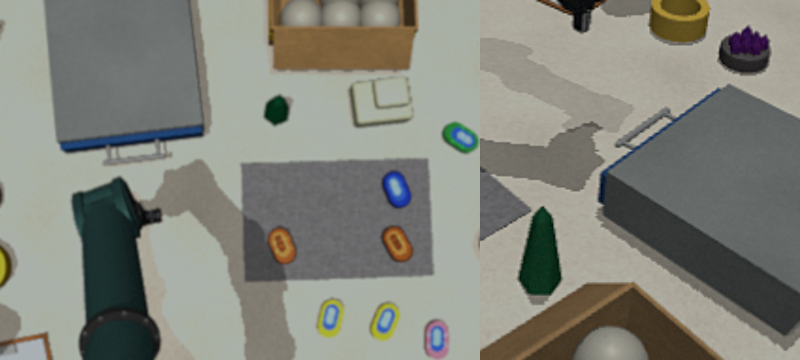

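The drawer front is flush with the cabinet, at about (130,138) in the crop. The fourth blue slice (396,189), the honey slices (282,245) and (397,243), and the bystanders haven't moved. I hand in.

```bash
python3 -c "
from station import bot
print(bot.close_job())"
```

```text
the job is handed in; nothing more can be done
None
```

Three blue slices are lying flat and apart in the drawer, which is pushed fully shut; the fourth blue slice, the honey slices and the other objects are where they started, and the job was handed in at about 33 s.

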